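# Tap a bearing cup square into a wooden hub

### The job

A steel bearing cup has been started crooked in the bore of the wooden hub block. Take the wooden drift from its stand and drive the cup down with the drift's nose, gently and alternately around the rim so it never leans over and jams, until its flange lies flat on the wood; bed it there with a firm, brief push of the drift of about 20 N on the rim, then put the drift back upright in its stand. Do not touch the cup with the gripper and leave the other things on the bench alone.

Things in the scene. Friction and masses are not known exactly. Their poses are not given: they have to be found in the camera images.
- block: hub block of beech, 130 x 130 mm, 45 mm high, held fast to the bench by low wooden stops, with a 54 mm vertical through bore at its centre. Origin: centre of the underside; z up, x and y along the sides.
- bore (a point): centre of the bore's mouth, in the block's top face; z up. The cup is a tight fit in it: it stays where it is left, and sinks only under a push on its rim of some 6 to 12 N, harder the faster it goes (at the pushed spot about 7 N for 9 mm/s, 9 N for 15 mm/s, 15 N for 30 mm/s). A push of over 27 N spoils the cup, so feel for it landing on the wood.
- cup: steel bearing cup: flange 68 mm outer, 40 mm inner diameter (rim 14 mm wide, mean radius 27 mm), 4 mm thick; a 49 mm skirt reaches 24 mm down into the bore. Origin: centre of the flange's upper face; z: the cup's axis, up. Starts 11 to 14 mm short of home, leaning up to 0.065 rad any way.
- cup_under (a point): centre of the flange's underside, 4 mm below the cup's origin. Home: this lies at the point bore, the flange flat on the block's top. Pushed at one side of the rim, the cup sinks and tips towards the push together: per 2 mm of push at that spot about 0.85 mm of sinking and 0.043 rad of tipping (slower pushes tip it more). A lean of 0.11 rad jams the cup for good.
- stand: plywood stand, 70 x 70 mm, 50 mm high, fixed to the bench, with a vertical round hole of 30 mm diameter at its centre, 40 mm deep (floor 10 mm above the bench, 3 mm chamfer). Origin: centre of the underside.
- drift: turned hardwood drift, a round rod 120 mm long standing in the stand's hole: 26 mm diameter, narrowing over its lowest 10 mm to a blunt flat nose of 10 mm diameter, 55 to 115 g. Origin: centre of the nose's flat end; z runs along the drift to its top. It stands on its nose, 80 mm of it showing above the stand.
- tin: bystander: closed round aluminium tin, 72 mm diameter, 60 mm high. Origin: centre of the underside.
- glue: bystander: white glue bottle, 60 mm diameter, 160 mm high. Origin: centre of the underside.
- muffs: bystander: yellow ear defenders, about 150 x 150 mm, 68 mm high. Origin: under the ear cups, at bench height.
- offcut: bystander: wooden offcut, 50 x 140 x 30 mm. Origin: centre of the underside.

How it is judged (in metres and radians):
On the way, in this order (a step that is already met when the one before it is completed fails the run):
1. the drift is lifted out of its stand (z of drift in the frame of stand above 0.045 m), for 0.1 s.
2. the cup is home (flange within 1.5 mm of the wood, leaning under 0.025 rad) and bedded there by a push of the drift of over 16 N (z of cup in the frame of bore below 0.0055 m and angle between cup's own z axis and vertical below 0.025 rad and contact force between drift and cup above 16 N), for 0.1 s.
At the end, for the whole second after the job is handed in: The flange is home (its upper face at most 5.5 mm above the block's top face, leaning under 0.025 rad) and the drift stands nose down in the stand's hole (nose within 6 mm of the hole's floor and 12 mm of its axis, leaning under 0.2 rad), released and at rest (z of cup in the frame of bore below 0.0055 m and angle between cup's own z axis and vertical below 0.025 rad and horizontal distance between drift and stand below 0.012 m and z of drift in the frame of stand below 0.016 m and angle between drift's own z axis and vertical below 0.2 rad and linear speed of drift below 0.02 m/s); the robot touches nothing.
It fails at once if the cup leans over 0.11 rad: it is cocked and jammed (angle between cup's own z axis and vertical above 0.11 rad).
It fails at once if the drift pushes on the cup with more than 27 N (contact force between drift and cup above 27 N).
It fails at once if the gripper or arm touches the cup (contact force between any of the fingers, the arm and cup above 0.5 N).
It fails at once if a bystander is moved more than 20 mm (distance of any of tin, glue, muffs, offcut from where it was at the start of the episode above 0.02 m).
It also fails if it takes over 72 s, if anything falls off the work surface, if the arm or the gripper's body presses on something with over 40 N, if the wrist force passes 120 N, or if a joint passes its speed limit or range.

### The arm

A 7-joint arm with a two-finger parallel gripper is mounted at the origin on the work surface. World frame = base frame: x ahead of the robot, y to its left, z up, the work surface at z = 0. Lengths are in m, angles in degrees, forces in N, time in s.
With the tool pointing down it reaches from about 0.4 to 0.85 m from the base axis. Payload 4.5 kg.
Tool frame: the origin (TCP) lies at the very end of the fingers, on their centre line; the grasp point (between the pads) lies 19 mm behind it (manip.grip_point_offset is the distance from the TCP to the grasp point, in m); z points along the fingers, y is the direction in which the jaws open and shut (so a half turn about z gives the same grasp; the last joint's range is limited). The gripper opens to 85 mm and grips with 20 to 120 N. Pads are 22 mm wide; open, the fingers measure 114 mm over their backs; the gripper's body (76 mm by 85 mm) begins 54 mm behind the grasp point. The pads swing forward as they close: fully open they stand 13 mm farther back than shut.
Start: joints at [-73.064, 39.483, -11.15, 89.685, 9.013, 51.709, -12.324], TCP at [0.162, 0.604, 0.231] pointing down, gripper open.
Joint ranges: [-172.22, 172.22], [-26.19, 119.32], [-84.43, 86.54], [7.71, 146.69], [-57.33, 237.33], [2.42, 119.75], [-152.13, 152.13]. Speed limits (degrees/s): [147.25, 147.25, 180, 180, 180, 180, 180].

### API

Orientations are given as [roll, pitch, yaw] about the fixed x, y, z axes, in that order (R = Rz(yaw) Ry(pitch) Rx(roll)).
In Python, from station import state, imaging, manip gives the robot as it stands. The module is installed in compiled form; this text tells all that it offers.
- The arm moves only by the tool drive_tool, never from a script. Its argument "rows" is a list of rows, each an object of numbers: "rx", "ry", "rz": the turn, a rotation vector about the tool's x, y, z in degrees; "dx", "dy", "dz": the shift along the tool's x, y, z in m; "jaw": the gripper command: -1 is fully open, 1 is shut, values between are in proportion. A call has exactly 10 rows; each row shifts and turns the commanded pose from where the row before left it, along the tool's axes as they then stand; what a row does not reach is not made up. A row lasts 1/10 s, in which the tool goes at most 50 mm and 8.59 degrees, less where a joint would pass 70% of its speed; a pose out of reach is approached as far as the arm can. A call is refused whole if a number of a shift passes 0.05 or a number of a turn 8.59, either way. A call with a gripper value outside its range is refused whole. The fingers move at their own pace and stop on an object; "newtons" is the grip in N (left out, the last holds). Time passes only in rows, so rows that do not move let the fingers close, or fill a call up. It gives the time, the measured TCP pose, the force and the opening at its end, in the units of the state.
- state(): the state, without advancing time (a new reading comes with each control period).
- imaging.get_image(name): name is "side" or "top"; returns (picture, depth): 480x640x3 uint8, blue, green, red; 480x640 float32, m along the optical axis (not along the pixel's ray), 0 where there is no reading.
- imaging.camera_model(name): a dict with "fx", "fy", "cx", "cy" (pixels), "eye" and "attitude" of the camera in the world. Camera axes: x right, y down, z forward; pixel columns grow to the right and rows downward; lengths in m; the calibration is good to about 2 mm. A picture is of the moment at which its call begins. camera_model takes no time and is no camera call.
- manip.job_done(): hands the job in, once; it reports no verdict.
Trained networks look in the newest picture that a camera, given by its name, has taken for a name from the list of things; names that differ only in an ending like _2 or _b are one class to them, and where a whole thing is asked for, a point or a joint stands for the part that bears it (a point fixed in the world has none). Each returns a list of dicts, best first, with "conf" (0 to 1); they miss things now and then, are a little off and sometimes report something else, mostly with a low value. They report only what shows in the picture. A call takes as long as a camera call.
- imaging.boxes_of(camera, target): "box" ([left, top, right, bottom] in pixels, round what is visible of it).
The state is a dict: "clock": time; "joint_pos": joint angles; "qvel": joint speeds; "joint_torque": joint torques, N m; "ee_pos": TCP position; "tool_rot": TCP orientation; "force": force on the tool from outside, world axes, zero at the start; "ft_torque": the same for the moment, N m; "finger_gap": finger opening in m.
Only numpy, scipy, OpenCV 4.12 (cv2) and the standard library are available. Lean on these libraries where they do the work, as an engineer would, in place of code of your own. Each camera call takes 0.05 s, during which the arm holds its last target. There are 200 camera calls.

## Working session

There is one attempt and no reset: what is moved stays moved. The work goes in short steps, Python scripts to look and compute and a tool call to move; the robot and the scene stay as the last step left them, time stands still between calls to the robot, and variables do not carry over. Pictures are saved under pics/ and viewed, about 8 in all and at most 12, crops included, and the job is handed in when it is done.

Besides the shell and the picture viewer there is one more tool, called after "Emit:" by a JSON object that holds its "method" and its "body", one argument or row to a line. drive_tool: Moves the arm, as the interface text tells. Its arguments: {"type":"object","properties":{"rows":{"type":"array","items":{"type":"object","properties":{"rx":{"type":"number"},"ry":{"type":"number"},"rz":{"type":"number"},"dx":{"type":"number"},"dy":{"type":"number"},"dz":{"type":"number"},"jaw":{"type":"number"}}}},"newtons":{"type":"number"}},"required":["rows"]}

```bash
mkdir -p pics; cat > h.py <<'E'
import numpy as np, cv2
from station import state, imaging, manip
from scipy.spatial.transform import Rotation as R
def cam(n):
    im,d=imaging.get_image(n); m=imaging.camera_model(n); return im,d,m
def att(m):
    a=np.array(m["attitude"]); 
    return a if a.shape==(3,3) else R.from_euler('xyz',a,degrees=True).as_matrix()
def pts(d,m,box=None):
    v,u=np.mgrid[0:480,0:640]
    P=np.stack([(u-m["cx"])/m["fx"]*d,(v-m["cy"])/m["fy"]*d,d],-1)
    return P@att(m).T+np.array(m["eye"])
E
python3 - <<'E'
from h import *
print(state())
for n in("top","side"):
    im,d,m=cam(n); print(m); cv2.imwrite(f"pics/{n}0.png",im); np.savez(f"{n}0.npz",im=im,d=d)
    P=pts(d,m)
    for t in ("block","cup","stand","drift","tin","glue","muffs","offcut"):
        r=imaging.boxes_of(n,t)
        for q in r[:2]:
            b=np.array(q["box"]).round().astype(int); c=((b[0]+b[2])//2,(b[1]+b[3])//2)
            print(n,t,round(q["conf"],2),b,P[c[1],c[0]].round(3))
E
```

```text
{'clock': 0.0, 'joint_pos': array([-73.06509862,  39.53329945, -11.14438122,  89.74689522,
         9.01333504,  51.70774234, -12.32434761]), 'qvel': array([ 0.02884994,  0.07820093, -0.03415816, -0.03936037, -0.10452502,
       -0.10369349,  0.00616184]), 'joint_torque': array([ 3.01937625e-04, -5.39613461e+01, -1.26624539e+00, -1.58547610e+01,
        9.15205077e-03,  9.42066894e-03, -1.34454751e-06]), 'ee_pos': array([0.16162948, 0.60305836, 0.23047316]), 'tool_rot': array([-1.79894325e+02,  8.37827339e-03,  1.65006852e+02]), 'force': array([-0.37397427,  0.02331514,  1.02193046]), 'ft_torque': array([0.02895747, 0.03800175, 0.00114336]), 'finger_gap': 0.08546363115567832}
{'fx': 492.6445249341554, 'fy': 492.6445249341554, 'cx': 324.3202975549823, 'cy': 236.1282156448039, 'eye': array([ 0.4931737 , -0.01676   ,  0.92213943]), 'attitude': array([-170.58780667,    2.1779903 ,  -89.83371611])}
top block 0.68 [277 233 380 334] [ 0.557  0.012 -0.001]
top block 0.18 [389 122 478 196] [ 0.796 -0.191  0.   ]
top cup 0.88 [312 265 350 302] [ 0.557  0.006 -0.001]
top stand 0.96 [168 274 223
[... 522 characters left out ...]
1.19040519434026, 'fy': 441.19040519434026, 'cx': 319.9742039561978, 'cy': 237.06889343322098, 'eye': array([0.47403412, 0.49595052, 0.53407733]), 'attitude': array([-132.07011429,    0.50691714, -162.94132359])}
side block 0.84 [309 228 422 325] [0.547 0.042 0.043]
side cup 0.85 [342 238 391 272] [ 0.556 -0.008  0.038]
side cup 0.38 [186 223 236 324] [0.737 0.15  0.102]
side stand 0.81 [298 374 381 467] [0.526 0.269 0.046]
side drift 0.89 [330 360 356 424] [0.523 0.267 0.106]
side tin 0.86 [389 154 429 201] [ 0.522 -0.228  0.051]
side glue 0.9 [184 224 239 322] [0.737 0.15  0.102]
side muffs 0.94 [233 145 307 209] [ 0.772 -0.14   0.061]
side offcut 0.78 [131 340 225 458] [0.721 0.294 0.031]
```

```bash
cat > fit.py <<'E'
from h import *
def circ(p):
    A=np.c_[2*p,np.ones(len(p))]; s=np.linalg.lstsq(A,(p**2).sum(1),rcond=None)[0]; return s[:2],np.sqrt(s[2]+s[:2]@s[:2])
def cup(n,d,m,c=(0.557,0.006),blk=0.045):
    P=pts(d,m).reshape(-1,3); P=P[d.reshape(-1)>0]
    r=np.hypot(P[:,0]-c[0],P[:,1]-c[1])
    b=P[(r>.042)&(r<.058)&(abs(P[:,2]-.045)<.006)]
    Q=P[(r<.037)&(r>.019)&(P[:,2]>.046)&(P[:,2]<.075)]
    ab=None
    for i in range(6):
        A=np.c_[Q[:,:2]-c,np.ones(len(Q))]; ab=np.linalg.lstsq(A,Q[:,2],rcond=None)[0]
        e=Q[:,2]-A@ab; Q=Q[abs(e)<max(2*e.std(),.0008)]
    print(n,"block z",np.median(b[:,2]).round(4),len(b),"cup z",ab[2].round(4),"slope",ab[:2].round(4),"lean",np.hypot(*ab[:2]).round(4),"n",len(Q),"rms",e.std().round(5),"ctr",((Q.min(0)+Q.max(0))/2).round(4), "ext",np.ptp(Q,0).round(4))
    return ab
E
python3 - <<'E'
from fit import *
for n in("top","side"):
    z=np.load(n+"0.npz"); d=z["d"]; m=imaging.camera_model(n); cup(n,d,m)
    P=pts(d,m).reshape(-1,3)
    for nm,c,w,lo,hi in(("drifttop",(.523,.245),.03,.118,.14),("drift",(.523,.245),.03,.06,.115),("standtop",(.525,.245),.06,.044,.056),("blocktop",(.557,.008),.1,.041,.048)):
        Q=P[(abs(P[:,:2]-c).max(1)<w)&(P[:,2]>lo)&(P[:,2]<hi)]
        if len(Q)<5: print(n,nm,len(Q)); continue
        rr=cv2.minAreaRect((Q[:,:2]*1000).astype(np.float32))
        print(n,nm,len(Q),"med",np.median(Q,0).round(4),"min",Q.min(0).round(4),"max",Q.max(0).round(4),"rect",np.round(rr[0]+rr[1]+(rr[2],),1))
a=cv2.imread("pics/top0.png")[100:400,130:530];b=cv2.imread("pics/side0.png")[130:480,120:520]
b=cv2.resize(b,(400,350));a=cv2.resize(a,(400,300))
cv2.imwrite("pics/both.png",np.hstack([cv2.copyMakeBorder(a,0,50,0,0,0),b]))
E
```

```text
top block z 0.0452 1579 cup z 0.0615 slope [0.0039 0.0286] lean 0.0288 n 629 rms 0.00109 ctr [0.555  0.0098 0.0615] ext [0.0664 0.0663 0.0058]
top drifttop 214 med [0.5272 0.2519 0.1291] min [0.516  0.2413 0.1182] max [0.5405 0.2664 0.1336] rect [528.  253.9  24.8  24.6   6.1]
top drift 148 med [0.526  0.2436 0.0896] min [0.5148 0.2411 0.0604] max [0.5405 0.254  0.1149] rect [527.3 247.2  12.2  25.7  86.8]
top standtop 1188 med [0.5253 0.2466 0.0499] min [0.4886 0.2144 0.044 ] max [0.5681 0.2956 0.0558] rect [528.2 254.6  71.2  70.1  78.9]
top blocktop 4036 med [0.554  0.0085 0.0452] min [ 0.4635 -0.0819  0.0411] max [0.646  0.0997 0.048 ] rect [555.2   9.2 130.1 130.2  41.3]
side block z 0.0437 1420 cup z 0.06 slope [0.0061 0.0375] lean 0.038 n 504 rms 0.00062 ctr [0.5562 0.0109 0.0603] ext [0.0665 0.0641 0.0046]
side drifttop 500 med [0.5283 0.2608 0.1283] min [0.5164 0.2457 0.1181] max [0.5414 0.2701 0.1309] rect [528.9 258.3  25.1  23.1  20.2]
side drift 594 med [0.5263 0.2673 0.0891] min [0.5163 0.2557 0.06  ] max [0.5412 0.2702 0.1149] rect [527.5 264.2  25.4  12.   11.9]
side standtop 2819 med [0.5223 0.2686 0.0491] min [0.4889 0.2164 0.044 ] max [0.5705 0.2984 0.0559] rect [530.  257.1  70.9  70.7  79.3]
side blocktop 4044 med [0.5532 0.0262 0.0437] min [ 0.4659 -0.0785  0.041 ] max [0.6475 0.1032 0.0479] rect [556.6  11.5 130.9 132.4  41.3]
```

View pics/both.png

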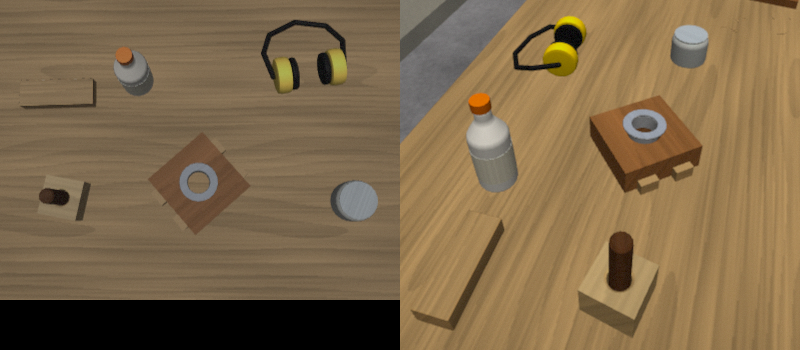

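Emit:
{"method": "drive_tool", "body": {
  "rows": [
    {"rz":-7.5,"jaw":-1},
    {"rz":-7.5,"jaw":-1},
    {"dx":-0.035,"dy":-0.034,"jaw":-1},
    {"dx":-0.035,"dy":-0.034,"jaw":-1},
    {"dx":-0.035,"dy":-0.034,"jaw":-1},
    {"dx":-0.035,"dy":-0.034,"jaw":-1},
    {"dx":-0.035,"dy":-0.034,"jaw":-1},
    {"dx":-0.035,"dy":-0.034,"jaw":-1},
    {"dx":-0.035,"dy":-0.034,"jaw":-1},
    {"dx":-0.035,"dy":-0.034,"jaw":-1}
  ]
}}

```text
$.rows[0]: bad value
```

Emit:
{"method": "drive_tool", "body": {
  "rows": [
    {"dx":0,"dy":0,"dz":0,"rx":0,"ry":0,"rz":-7.5,"jaw":-1},
    {"dx":0,"dy":0,"dz":0,"rx":0,"ry":0,"rz":-7.5,"jaw":-1},
    {"dx":-0.035,"dy":-0.034,"dz":0,"rx":0,"ry":0,"rz":0,"jaw":-1},
    {"dx":-0.035,"dy":-0.034,"dz":0,"rx":0,"ry":0,"rz":0,"jaw":-1},
    {"dx":-0.035,"dy":-0.034,"dz":0,"rx":0,"ry":0,"rz":0,"jaw":-1},
    {"dx":-0.035,"dy":-0.034,"dz":0,"rx":0,"ry":0,"rz":0,"jaw":-1},
    {"dx":-0.035,"dy":-0.034,"dz":0,"rx":0,"ry":0,"rz":0,"jaw":-1},
    {"dx":-0.035,"dy":-0.034,"dz":0,"rx":0,"ry":0,"rz":0,"jaw":-1},
    {"dx":-0.035,"dy":-0.034,"dz":0,"rx":0,"ry":0,"rz":0,"jaw":-1},
    {"dx":-0.035,"dy":-0.034,"dz":0,"rx":0,"ry":0,"rz":0,"jaw":-1}
  ]
}}

```text
clock: 1.9
ee_pos: [0.4431, 0.3303, 0.2315]
tool_rot: [180.0, 0.0, -180.0]
force: [-0.3, 1.6, 0.7]
finger_gap: 0.0854
```

Emit:
{"method": "drive_tool", "body": {
  "rows": [
    {"dx":-0.0172,"dy":-0.015,"dz":0,"rx":0,"ry":0,"rz":0,"jaw":-1},
    {"dx":-0.0172,"dy":-0.015,"dz":0,"rx":0,"ry":0,"rz":0,"jaw":-1},
    {"dx":-0.0172,"dy":-0.015,"dz":0,"rx":0,"ry":0,"rz":0,"jaw":-1},
    {"dx":-0.0172,"dy":-0.015,"dz":0,"rx":0,"ry":0,"rz":0,"jaw":-1},
    {"dx":-0.0172,"dy":-0.015,"dz":0,"rx":0,"ry":0,"rz":0,"jaw":-1},
    {"dx":0,"dy":0,"dz":0.028,"rx":0,"ry":0,"rz":0,"jaw":-1},
    {"dx":0,"dy":0,"dz":0.028,"rx":0,"ry":0,"rz":0,"jaw":-1},
    {"dx":0,"dy":0,"dz":0.028,"rx":0,"ry":0,"rz":0,"jaw":-1},
    {"dx":0,"dy":0,"dz":0.028,"rx":0,"ry":0,"rz":0,"jaw":-1},
    {"dx":0,"dy":0,"dz":0.028,"rx":0,"ry":0,"rz":0,"jaw":-1}
  ]
}}

```text
clock: 2.9
ee_pos: [0.528, 0.2568, 0.0903]
tool_rot: [180.0, 0.0, 180.0]
force: [-0.0, -0.1, -0.3]
finger_gap: 0.0855
```

```bash
python3 - <<'E'
from h import *
s=state();print(s["ee_pos"],s["tool_rot"],s["clock"])
im,d,m=cam("side"); cv2.imwrite("pics/s1.png",cv2.resize(im[200:480,200:520],None,fx=2,fy=2))
E
```

```text
[0.52800862 0.25684562 0.09033721] [1.79972335e+02 3.20218093e-02 1.79995531e+02] 2.9
```

View pics/s1.png

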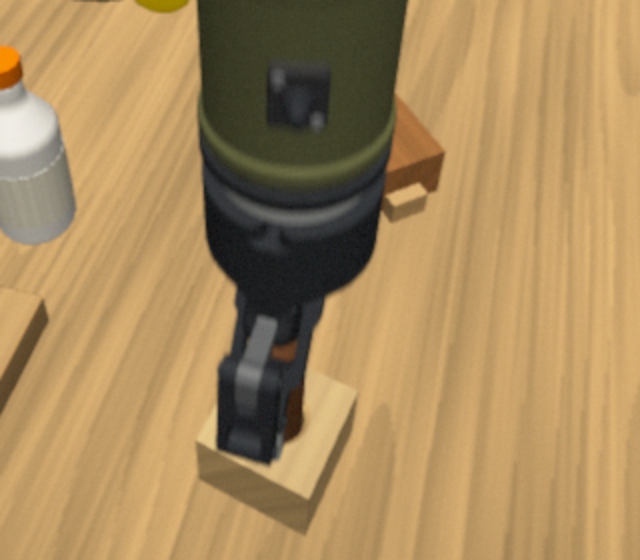

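Fingers straddle the drift along y, above the stand. Closing.

Emit:
{"method": "drive_tool", "body": {
  "newtons": 90,
  "rows": [
    {"dx":0,"dy":0,"dz":0,"rx":0,"ry":0,"rz":0,"jaw":1},
    {"dx":0,"dy":0,"dz":0,"rx":0,"ry":0,"rz":0,"jaw":1},
    {"dx":0,"dy":0,"dz":0,"rx":0,"ry":0,"rz":0,"jaw":1},
    {"dx":0,"dy":0,"dz":0,"rx":0,"ry":0,"rz":0,"jaw":1},
    {"dx":0,"dy":0,"dz":0,"rx":0,"ry":0,"rz":0,"jaw":1},
    {"dx":0,"dy":0,"dz":0,"rx":0,"ry":0,"rz":0,"jaw":1},
    {"dx":0,"dy":0,"dz":0,"rx":0,"ry":0,"rz":0,"jaw":1},
    {"dx":0,"dy":0,"dz":0,"rx":0,"ry":0,"rz":0,"jaw":1},
    {"dx":0,"dy":0,"dz":0,"rx":0,"ry":0,"rz":0,"jaw":1},
    {"dx":0,"dy":0,"dz":0,"rx":0,"ry":0,"rz":0,"jaw":1}
  ]
}}

```text
clock: 3.95
ee_pos: [0.5287, 0.2565, 0.093]
tool_rot: [180.0, 0.1, 180.0]
force: [-0.5, -1.6, 5.5]
finger_gap: 0.0238
```

Emit:
{"method": "drive_tool", "body": {
  "rows": [
    {"dx":0,"dy":0,"dz":-0.005,"rx":0,"ry":0,"rz":0,"jaw":1},
    {"dx":0,"dy":0,"dz":-0.01,"rx":0,"ry":0,"rz":0,"jaw":1},
    {"dx":0,"dy":0,"dz":-0.015,"rx":0,"ry":0,"rz":0,"jaw":1},
    {"dx":0,"dy":0,"dz":-0.015,"rx":0,"ry":0,"rz":0,"jaw":1},
    {"dx":0,"dy":0,"dz":-0.015,"rx":0,"ry":0,"rz":0,"jaw":1},
    {"dx":0,"dy":0,"dz":-0.015,"rx":0,"ry":0,"rz":0,"jaw":1},
    {"dx":0,"dy":0,"dz":-0.015,"rx":0,"ry":0,"rz":0,"jaw":1},
    {"dx":0,"dy":0,"dz":-0.01,"rx":0,"ry":0,"rz":0,"jaw":1},
    {"dx":0,"dy":0,"dz":0,"rx":0,"ry":0,"rz":0,"jaw":1},
    {"dx":0,"dy":0,"dz":0,"rx":0,"ry":0,"rz":0,"jaw":1}
  ]
}}

```text
clock: 4.95
ee_pos: [0.5276, 0.2566, 0.1913]
tool_rot: [-180.0, -0.0, -180.0]
force: [-0.3, 0.1, -1.7]
finger_gap: 0.0239
```

```bash
cat > drift.py <<'E'
from fit import *
def drift():
    s=state(); t=s["ee_pos"]
    for n in("top","side"):
        im,d,m=cam(n); P=pts(d,m).reshape(-1,3)
        Q=P[(np.hypot(P[:,0]-t[0],P[:,1]-t[1])<.03)&(P[:,2]>t[2]-.09)&(P[:,2]<t[2]-.006)]
        print(n,len(Q))
        for lo in np.arange(-.09,-.006,.012):
            q=Q[(Q[:,2]>t[2]+lo)&(Q[:,2]<t[2]+lo+.012)]
            if len(q)>4: print("  z",round(lo,3),"x",(q[:,0].min()-t[0]).round(4),(q[:,0].max()-t[0]).round(4),"y",(q[:,1].min()-t[1]).round(4),(q[:,1].max()-t[1]).round(4),len(q),"zmin",(q[:,2].min()-t[2]).round(4))
        cv2.imwrite("pics/d_%s_%.2f.png"%(n,s["clock"]),im)
    print(s["ee_pos"],s["force"],s["clock"])
if __name__=="__main__": drift()
E
python3 drift.py; ls pics
```

```text
top 41
  z -0.078 x -0.013 0.0048 y -0.0141 -0.0045 15 zmin -0.0713
  z -0.066 x -0.0133 -0.002 y -0.0148 -0.0027 8 zmin -0.0659
  z -0.054 x -0.0137 -0.0118 y -0.0094 -0.002 8 zmin -0.0539
  z -0.03 x -0.0128 0.0118 y -0.0057 -0.0028 5 zmin -0.0277
side 825
  z -0.078 x -0.0127 0.0108 y -0.0008 0.0139 96 zmin -0.0749
  z -0.066 x -0.0128 0.0109 y -0.0005 0.014 149 zmin -0.0658
  z -0.054 x -0.0126 0.0109 y -0.0009 0.0147 160 zmin -0.0539
  z -0.042 x -0.0126 0.0109 y -0.0004 0.0144 168 zmin -0.0419
  z -0.03 x -0.0125 0.0109 y 0.0012 0.0142 171 zmin -0.03
  z -0.018 x -0.0126 0.009 y -0.0005 0.014 81 zmin -0.0178
[0.52755656 0.25660404 0.19127625] [-0.29649184  0.12306621 -1.6597141 ] 4.95
both.png
d_side_4.95.png
d_top_4.95.png
s1.png
side0.png
top0.png
```

Emit:
{"method": "drive_tool", "body": {
  "rows": [
    {"dx":-0.0056,"dy":-0.0366,"dz":0,"rx":0,"ry":0,"rz":0,"jaw":1},
    {"dx":-0.0056,"dy":-0.0366,"dz":0,"rx":0,"ry":0,"rz":0,"jaw":1},
    {"dx":-0.0056,"dy":-0.0366,"dz":0,"rx":0,"ry":0,"rz":0,"jaw":1},
    {"dx":-0.0056,"dy":-0.0366,"dz":0,"rx":0,"ry":0,"rz":0,"jaw":1},
    {"dx":-0.0056,"dy":-0.0366,"dz":0,"rx":0,"ry":0,"rz":0,"jaw":1},
    {"dx":-0.0056,"dy":-0.0366,"dz":0,"rx":0,"ry":0,"rz":0,"jaw":1},
    {"dx":0,"dy":0,"dz":0.02,"rx":0,"ry":0,"rz":0,"jaw":1},
    {"dx":0,"dy":0,"dz":0.015,"rx":0,"ry":0,"rz":0,"jaw":1},
    {"dx":0,"dy":0,"dz":0.003,"rx":0,"ry":0,"rz":0,"jaw":1},
    {"dx":0,"dy":0,"dz":0,"rx":0,"ry":0,"rz":0,"jaw":1}
  ]
}}

```text
clock: 6.05
ee_pos: [0.5607, 0.0374, 0.1525]
tool_rot: [180.0, -0.1, -180.0]
force: [-0.1, -0.9, -0.1]
finger_gap: 0.0236
```

```bash
python3 - <<'E'
from fit import *
s=state();print(s["ee_pos"],s["force"],s["clock"])
o=[]
for n in("top","side"):
    im,d,m=cam(n); 
    o.append(cv2.resize(im[160:360,240:440],(400,400)))
    try: cup(n,d,m)
    except Exception as e: print(n,e)
cv2.imwrite("pics/c1.png",np.hstack(o))
E
```

```text
[0.56074003 0.0373728  0.15251937] [-0.09018529 -0.87782532 -0.13742593] 6.05
top zero-size array to reduction operation minimum which has no identity
side block z 0.0438 1310 cup z 0.06 slope [0.0072 0.0339] lean 0.0347 n 383 rms 0.00063 ctr [0.5568 0.0105 0.0601] ext [0.0666 0.064  0.0042]
  ret = _var(a, axis=axis, dtype=dtype, out=out, ddof=ddof,
  arrmean = um.true_divide(arrmean, div, out=arrmean,
  ret = ret.dtype.type(ret / rcount)
```

View pics/c1.png

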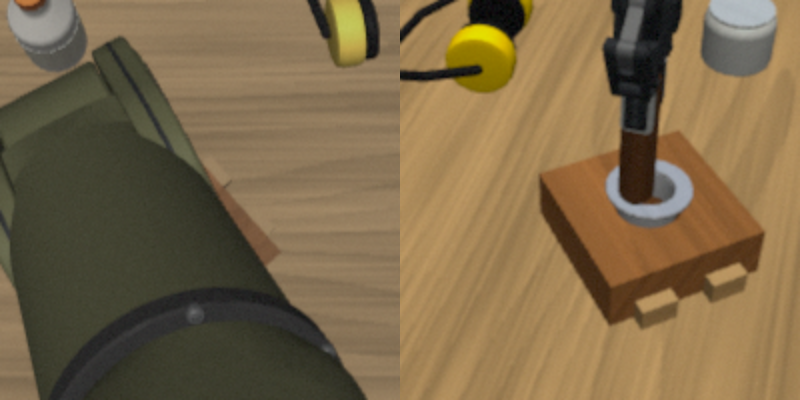

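Emit:
{"method": "drive_tool", "body": {
  "rows": [
    {"dx":0,"dy":0,"dz":0.003,"rx":0,"ry":0,"rz":0,"jaw":1},
    {"dx":0,"dy":0,"dz":0.002,"rx":0,"ry":0,"rz":0,"jaw":1},
    {"dx":0,"dy":0,"dz":0.001,"rx":0,"ry":0,"rz":0,"jaw":1},
    {"dx":0,"dy":0,"dz":0.001,"rx":0,"ry":0,"rz":0,"jaw":1},
    {"dx":0,"dy":0,"dz":0.001,"rx":0,"ry":0,"rz":0,"jaw":1},
    {"dx":0,"dy":0,"dz":0.001,"rx":0,"ry":0,"rz":0,"jaw":1},
    {"dx":0,"dy":0,"dz":0.001,"rx":0,"ry":0,"rz":0,"jaw":1},
    {"dx":0,"dy":0,"dz":0.001,"rx":0,"ry":0,"rz":0,"jaw":1},
    {"dx":0,"dy":0,"dz":0.001,"rx":0,"ry":0,"rz":0,"jaw":1},
    {"dx":0,"dy":0,"dz":0,"rx":0,"ry":0,"rz":0,"jaw":1}
  ]
}}

```text
clock: 7.15
ee_pos: [0.5615, 0.0372, 0.1415]
tool_rot: [180.0, 0.0, 180.0]
force: [-0.6, 0.1, 3.1]
finger_gap: 0.024
```

```bash
cat > look.py <<'E'
from fit import *
s=state();print(s["ee_pos"].round(4),s["force"].round(1),s["clock"])
im,d,m=cam("side"); cup("side",d,m,(.5565,.011))
s=state();print(s["ee_pos"].round(4),s["force"].round(1))
E
python3 look.py
```

```text
[0.5615 0.0372 0.1415] [-0.6  0.1  3.1] 7.15
side block z 0.0437 1285 cup z 0.0582 slope [-0.0136 -0.0394] lean 0.0417 n 437 rms 0.00069 ctr [0.5566 0.0122 0.0581] ext [0.067  0.0675 0.0052]
[0.5615 0.0372 0.1415] [-0.2 -0.5  3.2]
```

Emit:
{"method": "drive_tool", "body": {
  "rows": [
    {"dx":0,"dy":0,"dz":-0.009,"rx":0,"ry":0,"rz":0,"jaw":1},
    {"dx":0.0065,"dy":-0.0262,"dz":0,"rx":0,"ry":0,"rz":0,"jaw":1},
    {"dx":0.0065,"dy":-0.0262,"dz":0,"rx":0,"ry":0,"rz":0,"jaw":1},
    {"dx":0,"dy":0,"dz":0.004,"rx":0,"ry":0,"rz":0,"jaw":1},
    {"dx":0,"dy":0,"dz":0.002,"rx":0,"ry":0,"rz":0,"jaw":1},
    {"dx":0,"dy":0,"dz":0.001,"rx":0,"ry":0,"rz":0,"jaw":1},
    {"dx":0,"dy":0,"dz":0.001,"rx":0,"ry":0,"rz":0,"jaw":1},
    {"dx":0,"dy":0,"dz":0.001,"rx":0,"ry":0,"rz":0,"jaw":1},
    {"dx":0,"dy":0,"dz":0.001,"rx":0,"ry":0,"rz":0,"jaw":1},
    {"dx":0,"dy":0,"dz":0.001,"rx":0,"ry":0,"rz":0,"jaw":1}
  ]
}}

```text
clock: 8.2
ee_pos: [0.5487, -0.0145, 0.1398]
tool_rot: [180.0, 0.1, -179.9]
force: [-1.3, 0.3, 6.4]
finger_gap: 0.0239
```

```bash
python3 look.py
```

```text
[ 0.5487 -0.0145  0.1398] [-1.3  0.3  6.4] 8.2
side block z 0.0437 1325 cup z 0.0564 slope [0.0145 0.022 ] lean 0.0263 n 573 rms 0.00069 ctr [0.5565 0.0123 0.0564] ext [0.0658 0.0681 0.0041]
[ 0.5486 -0.0145  0.1396] [-0.6 -0.6  2.8]
```

Emit:
{"method": "drive_tool", "body": {
  "rows": [
    {"dx":0,"dy":0,"dz":-0.008,"rx":0,"ry":0,"rz":0,"jaw":1},
    {"dx":-0.0118,"dy":0.0236,"dz":0,"rx":0,"ry":0,"rz":0,"jaw":1},
    {"dx":-0.0118,"dy":0.0236,"dz":0,"rx":0,"ry":0,"rz":0,"jaw":1},
    {"dx":0,"dy":0,"dz":0.004,"rx":0,"ry":0,"rz":0,"jaw":1},
    {"dx":0,"dy":0,"dz":0.001,"rx":0,"ry":0,"rz":0,"jaw":1},
    {"dx":0,"dy":0,"dz":0.001,"rx":0,"ry":0,"rz":0,"jaw":1},
    {"dx":0,"dy":0,"dz":0.001,"rx":0,"ry":0,"rz":0,"jaw":1},
    {"dx":0,"dy":0,"dz":0.001,"rx":0,"ry":0,"rz":0,"jaw":1},
    {"dx":0,"dy":0,"dz":0.001,"rx":0,"ry":0,"rz":0,"jaw":1},
    {"dx":0,"dy":0,"dz":0.001,"rx":0,"ry":0,"rz":0,"jaw":1}
  ]
}}

```text
clock: 9.25
ee_pos: [0.5718, 0.0316, 0.1378]
tool_rot: [-180.0, 0.0, 180.0]
force: [-2.6, 0.3, 5.6]
finger_gap: 0.0238
```

```bash
python3 look.py
```

```text
[0.5718 0.0316 0.1378] [-2.6  0.3  5.6] 9.25
side block z 0.0438 1307 cup z 0.0545 slope [-0.0331 -0.0192] lean 0.0382 n 439 rms 0.00074 ctr [0.5563 0.0117 0.0543] ext [0.0672 0.0679 0.0051]
[0.5717 0.0316 0.1376] [-0.7  0.6  3.6]
```

Emit:
{"method": "drive_tool", "body": {
  "rows": [
    {"dx":0,"dy":0,"dz":-0.008,"rx":0,"ry":0,"rz":0,"jaw":1},
    {"dx":0.0196,"dy":-0.0171,"dz":0,"rx":0,"ry":0,"rz":0,"jaw":1},
    {"dx":0.0196,"dy":-0.0171,"dz":0,"rx":0,"ry":0,"rz":0,"jaw":1},
    {"dx":0,"dy":0,"dz":0.004,"rx":0,"ry":0,"rz":0,"jaw":1},
    {"dx":0,"dy":0,"dz":0.001,"rx":0,"ry":0,"rz":0,"jaw":1},
    {"dx":0,"dy":0,"dz":0.001,"rx":0,"ry":0,"rz":0,"jaw":1},
    {"dx":0,"dy":0,"dz":0.001,"rx":0,"ry":0,"rz":0,"jaw":1},
    {"dx":0,"dy":0,"dz":0.001,"rx":0,"ry":0,"rz":0,"jaw":1},
    {"dx":0,"dy":0,"dz":0.001,"rx":0,"ry":0,"rz":0,"jaw":1},
    {"dx":0,"dy":0,"dz":0.001,"rx":0,"ry":0,"rz":0,"jaw":1}
  ]
}}

```text
clock: 10.3
ee_pos: [0.5336, -0.0021, 0.1358]
tool_rot: [-180.0, 0.1, -180.0]
force: [-0.5, -1.7, 5.5]
finger_gap: 0.024
```

```bash
python3 look.py
```

```text
[ 0.5336 -0.0021  0.1358] [-0.5 -1.7  5.5] 10.3
side block z 0.0438 1321 cup z 0.0524 slope [0.0169 0.0304] lean 0.0348 n 554 rms 0.00079 ctr [0.5566 0.012  0.0525] ext [0.0666 0.0681 0.0052]
[ 0.5335 -0.0021  0.1356] [ 0.  -2.6  2.6]
```

Emit:
{"method": "drive_tool", "body": {
  "rows": [
    {"dx":0,"dy":0,"dz":-0.008,"rx":0,"ry":0,"rz":0,"jaw":1},
    {"dx":-0.0178,"dy":0.0184,"dz":0,"rx":0,"ry":0,"rz":0,"jaw":1},
    {"dx":-0.0178,"dy":0.0184,"dz":0,"rx":0,"ry":0,"rz":0,"jaw":1},
    {"dx":0,"dy":0,"dz":0.004,"rx":0,"ry":0,"rz":0,"jaw":1},
    {"dx":0,"dy":0,"dz":0.001,"rx":0,"ry":0,"rz":0,"jaw":1},
    {"dx":0,"dy":0,"dz":0.001,"rx":0,"ry":0,"rz":0,"jaw":1},
    {"dx":0,"dy":0,"dz":0.001,"rx":0,"ry":0,"rz":0,"jaw":1},
    {"dx":0,"dy":0,"dz":0.001,"rx":0,"ry":0,"rz":0,"jaw":1},
    {"dx":0,"dy":0,"dz":0.001,"rx":0,"ry":0,"rz":0,"jaw":1},
    {"dx":0,"dy":0,"dz":0.001,"rx":0,"ry":0,"rz":0,"jaw":1}
  ]
}}

```text
clock: 11.35
ee_pos: [0.5683, 0.0346, 0.1338]
tool_rot: [180.0, 0.0, 180.0]
force: [-1.5, 1.4, 5.6]
finger_gap: 0.0241
```

```bash
python3 look.py
```

```text
[0.5683 0.0346 0.1338] [-1.5  1.4  5.6] 11.35
side block z 0.0438 1328 cup z 0.0504 slope [-0.0257 -0.0243] lean 0.0354 n 425 rms 0.00075 ctr [0.5565 0.0121 0.0505] ext [0.0668 0.0678 0.0048]
[0.5681 0.0345 0.1336] [-0.6  1.7  3.1]
```

Emit:
{"method": "drive_tool", "body": {
  "rows": [
    {"dx":0,"dy":0,"dz":-0.008,"rx":0,"ry":0,"rz":0,"jaw":1},
    {"dx":0.0158,"dy":-0.021,"dz":0,"rx":0,"ry":0,"rz":0,"jaw":1},
    {"dx":0.0158,"dy":-0.021,"dz":0,"rx":0,"ry":0,"rz":0,"jaw":1},
    {"dx":0,"dy":0,"dz":0.003,"rx":0,"ry":0,"rz":0,"jaw":1},
    {"dx":0,"dy":0,"dz":0.001,"rx":0,"ry":0,"rz":0,"jaw":1},
    {"dx":0,"dy":0,"dz":0.001,"rx":0,"ry":0,"rz":0,"jaw":1},
    {"dx":0,"dy":0,"dz":0.001,"rx":0,"ry":0,"rz":0,"jaw":1},
    {"dx":0,"dy":0,"dz":0.001,"rx":0,"ry":0,"rz":0,"jaw":1},
    {"dx":0,"dy":0,"dz":0.001,"rx":0,"ry":0,"rz":0,"jaw":1},
    {"dx":0,"dy":0,"dz":0.001,"rx":0,"ry":0,"rz":0,"jaw":1}
  ]
}}

```text
clock: 12.4
ee_pos: [0.5376, -0.0066, 0.1328]
tool_rot: [180.0, 0.1, -180.0]
force: [-1.1, 0.0, 5.0]
finger_gap: 0.0241
```

```bash
python3 look.py
```

```text
[ 0.5376 -0.0066  0.1328] [-1.1  0.   5. ] 12.4
side block z 0.0437 1343 cup z 0.049 slope [0.0171 0.01  ] lean 0.0198 n 553 rms 0.00073 ctr [0.5565 0.0125 0.049 ] ext [0.0663 0.0687 0.0038]
[ 0.5375 -0.0066  0.1327] [-0.3  0.2  2.6]
```

Emit:
{"method": "drive_tool", "body": {
  "rows": [
    {"dx":0,"dy":0,"dz":-0.008,"rx":0,"ry":0,"rz":0,"jaw":1},
    {"dx":-0.0207,"dy":0.0156,"dz":0,"rx":0,"ry":0,"rz":0,"jaw":1},
    {"dx":-0.0207,"dy":0.0156,"dz":0,"rx":0,"ry":0,"rz":0,"jaw":1},
    {"dx":0,"dy":0,"dz":0.003,"rx":0,"ry":0,"rz":0,"jaw":1},
    {"dx":0,"dy":0,"dz":0.001,"rx":0,"ry":0,"rz":0,"jaw":1},
    {"dx":0,"dy":0,"dz":0.001,"rx":0,"ry":0,"rz":0,"jaw":1},
    {"dx":0,"dy":0,"dz":0.001,"rx":0,"ry":0,"rz":0,"jaw":1},
    {"dx":0,"dy":0,"dz":0.001,"rx":0,"ry":0,"rz":0,"jaw":1},
    {"dx":0,"dy":0,"dz":0.001,"rx":0,"ry":0,"rz":0,"jaw":1},
    {"dx":0,"dy":0,"dz":0.001,"rx":0,"ry":0,"rz":0,"jaw":1}
  ]
}}

```text
clock: 13.45
ee_pos: [0.5778, 0.0229, 0.1318]
tool_rot: [-179.9, -0.0, 180.0]
force: [-1.4, -2.0, 7.3]
finger_gap: 0.0238
```

```bash
python3 look.py
```

```text
[0.5778 0.0229 0.1318] [-1.4 -2.   7.3] 13.45
side block z 0.0437 1332 cup z 0.0479 slope [-0.0151 -0.0163] lean 0.0222 n 488 rms 0.0007 ctr [0.5553 0.0126 0.0479] ext [0.0641 0.0669 0.0038]
[0.5778 0.0229 0.1317] [-2.3 -2.1  5.9]
```

Emit:
{"method": "drive_tool", "body": {
  "rows": [
    {"dx":0,"dy":0,"dz":-0.007,"rx":0,"ry":0,"rz":0,"jaw":1},
    {"dx":0.0199,"dy":-0.016,"dz":0,"rx":0,"ry":0,"rz":0,"jaw":1},
    {"dx":0.0199,"dy":-0.016,"dz":0,"rx":0,"ry":0,"rz":0,"jaw":1},
    {"dx":0,"dy":0,"dz":0.003,"rx":0,"ry":0,"rz":0,"jaw":1},
    {"dx":0,"dy":0,"dz":0.001,"rx":0,"ry":0,"rz":0,"jaw":1},
    {"dx":0,"dy":0,"dz":0.001,"rx":0,"ry":0,"rz":0,"jaw":1},
    {"dx":0,"dy":0,"dz":0.001,"rx":0,"ry":0,"rz":0,"jaw":1},
    {"dx":0,"dy":0,"dz":0.001,"rx":0,"ry":0,"rz":0,"jaw":1},
    {"dx":0,"dy":0,"dz":0.001,"rx":0,"ry":0,"rz":0,"jaw":1},
    {"dx":0,"dy":0,"dz":0,"rx":0,"ry":0,"rz":0,"jaw":1}
  ]
}}

```text
clock: 14.5
ee_pos: [0.5396, -0.0073, 0.1314]
tool_rot: [180.0, 0.2, -180.0]
force: [-1.7, 1.1, 8.1]
finger_gap: 0.0236
```

```bash
python3 look.py
```

```text
[ 0.5396 -0.0073  0.1314] [-1.7  1.1  8.1] 14.5
side block z 0.0437 1333 cup z 0.0474 slope [0.0106 0.0083] lean 0.0135 n 526 rms 0.00065 ctr [0.5564 0.012  0.0475] ext [0.0661 0.0673 0.0031]
[ 0.5397 -0.0073  0.1314] [-0.9  1.   8.5]
```

Emit:
{"method": "drive_tool", "body": {
  "rows": [
    {"dx":0,"dy":0,"dz":0.0005,"rx":0,"ry":0,"rz":0,"jaw":1},
    {"dx":0,"dy":0,"dz":0,"rx":0,"ry":0,"rz":0,"jaw":1},
    {"dx":0,"dy":0,"dz":0.0005,"rx":0,"ry":0,"rz":0,"jaw":1},
    {"dx":0,"dy":0,"dz":0,"rx":0,"ry":0,"rz":0,"jaw":1},
    {"dx":0,"dy":0,"dz":0,"rx":0,"ry":0,"rz":0,"jaw":1},
    {"dx":0,"dy":0,"dz":0,"rx":0,"ry":0,"rz":0,"jaw":1},
    {"dx":0,"dy":0,"dz":0,"rx":0,"ry":0,"rz":0,"jaw":1},
    {"dx":0,"dy":0,"dz":0,"rx":0,"ry":0,"rz":0,"jaw":1},
    {"dx":0,"dy":0,"dz":0,"rx":0,"ry":0,"rz":0,"jaw":1},
    {"dx":0,"dy":0,"dz":0,"rx":0,"ry":0,"rz":0,"jaw":1}
  ]
}}

```text
clock: 15.55
ee_pos: [0.5398, -0.0073, 0.1312]
tool_rot: [180.0, 0.2, -180.0]
force: [-1.6, 1.1, 15.6]
finger_gap: 0.0241
```

Emit:
{"method": "drive_tool", "body": {
  "rows": [
    {"dx":0,"dy":0,"dz":0.0003,"rx":0,"ry":0,"rz":0,"jaw":1},
    {"dx":0,"dy":0,"dz":0.0003,"rx":0,"ry":0,"rz":0,"jaw":1},
    {"dx":0,"dy":0,"dz":0,"rx":0,"ry":0,"rz":0,"jaw":1},
    {"dx":0,"dy":0,"dz":0,"rx":0,"ry":0,"rz":0,"jaw":1},
    {"dx":0,"dy":0,"dz":0,"rx":0,"ry":0,"rz":0,"jaw":1},
    {"dx":0,"dy":0,"dz":0,"rx":0,"ry":0,"rz":0,"jaw":1},
    {"dx":0,"dy":0,"dz":0,"rx":0,"ry":0,"rz":0,"jaw":1},
    {"dx":0,"dy":0,"dz":0,"rx":0,"ry":0,"rz":0,"jaw":1},
    {"dx":0,"dy":0,"dz":0,"rx":0,"ry":0,"rz":0,"jaw":1},
    {"dx":0,"dy":0,"dz":0,"rx":0,"ry":0,"rz":0,"jaw":1}
  ]
}}

```text
clock: 16.55
ee_pos: [0.54, -0.0072, 0.131]
tool_rot: [180.0, 0.2, -180.0]
force: [-2.4, 0.6, 19.9]
finger_gap: 0.0238
```

```bash
python3 look.py; python3 look.py
```

```text
[ 0.54   -0.0072  0.131 ] [-2.4  0.6 19.9] 16.55
side block z 0.0438 1316 cup z 0.0474 slope [0.0114 0.0089] lean 0.0145 n 532 rms 0.00064 ctr [0.5565 0.0124 0.0475] ext [0.0663 0.0679 0.003 ]
[ 0.54   -0.0072  0.1311] [-3.5  0.8 19. ]
[ 0.54   -0.0072  0.1311] [-3.5  0.8 19. ] 16.6
side block z 0.0437 1335 cup z 0.0475 slope [0.0069 0.0095] lean 0.0118 n 527 rms 0.00066 ctr [0.5567 0.0119 0.0475] ext [0.0667 0.0678 0.003 ]
[ 0.54   -0.0072  0.131 ] [-2.8  0.6 20.6]
```

```bash
python3 - <<'E'
from fit import *
for k in range(3):
    im,d,m=cam("side"); ab=cup("side",d,m,(.5565,.012))
    P=pts(d,m).reshape(-1,3); Q=P[(d.reshape(-1)>0)]
    r=np.hypot(Q[:,0]-.5565,Q[:,1]-.012); Q=Q[(r>.04)&(r<.06)&(abs(Q[:,2]-.0438)<.003)]
    A=np.c_[Q[:,:2]-(.5565,.012),np.ones(len(Q))]; b=np.linalg.lstsq(A,Q[:,2],rcond=None)[0]; print("block",b.round(4),"rel",(ab-b).round(4))
E
```

```text
side block z 0.0438 1325 cup z 0.0475 slope [0.0092 0.0081] lean 0.0122 n 537 rms 0.00063 ctr [0.5566 0.0129 0.0475] ext [0.0658 0.0669 0.003 ]
block [-0.001   0.0025  0.0437] rel [0.0101 0.0056 0.0037]
side block z 0.0438 1341 cup z 0.0474 slope [0.0135 0.0109] lean 0.0174 n 513 rms 0.0006 ctr [0.5563 0.0126 0.0475] ext [0.0659 0.0669 0.0029]
block [-0.0014  0.0016  0.0437] rel [0.0149 0.0094 0.0036]
side block z 0.0438 1338 cup z 0.0474 slope [0.0093 0.0082] lean 0.0124 n 537 rms 0.00065 ctr [0.5565 0.0122 0.0475] ext [0.0662 0.0661 0.0029]
block [-0.0012  0.0019  0.0437] rel [0.0105 0.0063 0.0037]
```

Emit:
{"method": "drive_tool", "body": {
  "rows": [
    {"dx":0,"dy":0,"dz":-0.008,"rx":0,"ry":0,"rz":0,"jaw":1},
    {"dx":-0.0185,"dy":0.0179,"dz":0,"rx":0,"ry":0,"rz":0,"jaw":1},
    {"dx":-0.0185,"dy":0.0179,"dz":0,"rx":0,"ry":0,"rz":0,"jaw":1},
    {"dx":0,"dy":0,"dz":0.002,"rx":0,"ry":0,"rz":0,"jaw":1},
    {"dx":0,"dy":0,"dz":0.001,"rx":0,"ry":0,"rz":0,"jaw":1},
    {"dx":0,"dy":0,"dz":0.001,"rx":0,"ry":0,"rz":0,"jaw":1},
    {"dx":0,"dy":0,"dz":0.001,"rx":0,"ry":0,"rz":0,"jaw":1},
    {"dx":0,"dy":0,"dz":0.001,"rx":0,"ry":0,"rz":0,"jaw":1},
    {"dx":0,"dy":0,"dz":0.001,"rx":0,"ry":0,"rz":0,"jaw":1},
    {"dx":0,"dy":0,"dz":0,"rx":0,"ry":0,"rz":0,"jaw":1}
  ]
}}

```text
clock: 17.8
ee_pos: [0.5752, 0.0266, 0.1313]
tool_rot: [-179.9, 0.0, 179.9]
force: [-3.2, -0.9, 11.7]
finger_gap: 0.024
```

```bash
python3 look.py
```

```text
[0.5752 0.0266 0.1313] [-3.2 -0.9 11.7] 17.8
side block z 0.0438 1328 cup z 0.0475 slope [-0.0082 -0.0064] lean 0.0104 n 455 rms 0.00072 ctr [0.5537 0.0129 0.0476] ext [0.061  0.0673 0.0032]
[0.5752 0.0266 0.1313] [-3.1 -1.3 12.3]
```

Emit:
{"method": "drive_tool", "body": {
  "rows": [
    {"dx":0,"dy":0,"dz":0.0004,"rx":0,"ry":0,"rz":0,"jaw":1},
    {"dx":0,"dy":0,"dz":0.0003,"rx":0,"ry":0,"rz":0,"jaw":1},
    {"dx":0,"dy":0,"dz":0.0003,"rx":0,"ry":0,"rz":0,"jaw":1},
    {"dx":0,"dy":0,"dz":0,"rx":0,"ry":0,"rz":0,"jaw":1},
    {"dx":0,"dy":0,"dz":0,"rx":0,"ry":0,"rz":0,"jaw":1},
    {"dx":0,"dy":0,"dz":0,"rx":0,"ry":0,"rz":0,"jaw":1},
    {"dx":0,"dy":0,"dz":0,"rx":0,"ry":0,"rz":0,"jaw":1},
    {"dx":0,"dy":0,"dz":0,"rx":0,"ry":0,"rz":0,"jaw":1},
    {"dx":0,"dy":0,"dz":0,"rx":0,"ry":0,"rz":0,"jaw":1},
    {"dx":0,"dy":0,"dz":0,"rx":0,"ry":0,"rz":0,"jaw":1}
  ]
}}

```text
clock: 18.85
ee_pos: [0.5754, 0.0267, 0.1311]
tool_rot: [-179.9, 0.1, 179.9]
force: [-4.3, -0.8, 18.7]
finger_gap: 0.0237
```

```bash
python3 look.py
```

```text
[0.5754 0.0267 0.1311] [-4.3 -0.8 18.7] 18.85
side block z 0.0438 1331 cup z 0.0474 slope [-0.0131 -0.0043] lean 0.0138 n 439 rms 0.00072 ctr [0.5531 0.012  0.0476] ext [0.0595 0.0673 0.0031]
[0.5754 0.0266 0.1311] [-4.  -0.5 18. ]
```

Emit:
{"method": "drive_tool", "body": {
  "rows": [
    {"dx":0,"dy":0,"dz":-0.015,"rx":0,"ry":0,"rz":0,"jaw":1},
    {"dx":0,"dy":0,"dz":-0.025,"rx":0,"ry":0,"rz":0,"jaw":1},
    {"dx":0,"dy":0,"dz":-0.025,"rx":0,"ry":0,"rz":0,"jaw":1},
    {"dx":0.0079,"dy":0.0383,"dz":0,"rx":0,"ry":0,"rz":0,"jaw":1},
    {"dx":0.0079,"dy":0.0383,"dz":0,"rx":0,"ry":0,"rz":0,"jaw":1},
    {"dx":0.0079,"dy":0.0383,"dz":0,"rx":0,"ry":0,"rz":0,"jaw":1},
    {"dx":0.0079,"dy":0.0383,"dz":0,"rx":0,"ry":0,"rz":0,"jaw":1},
    {"dx":0.0079,"dy":0.0383,"dz":0,"rx":0,"ry":0,"rz":0,"jaw":1},
    {"dx":0.0079,"dy":0.0383,"dz":0,"rx":0,"ry":0,"rz":0,"jaw":1},
    {"dx":0,"dy":0,"dz":0,"rx":0,"ry":0,"rz":0,"jaw":1}
  ]
}}

```text
clock: 19.9
ee_pos: [0.525, 0.2654, 0.1941]
tool_rot: [179.6, -0.0, -179.4]
force: [-0.6, 0.3, -0.7]
finger_gap: 0.0238
```

```bash
python3 drift.py; python3 look.py
```

```text
top 47
  z -0.078 x -0.0137 0.0056 y -0.0142 -0.0019 19 zmin -0.0719
  z -0.066 x -0.0139 0.0003 y -0.0139 -0.0024 12 zmin -0.0659
  z -0.054 x -0.0128 -0.011 y -0.0086 -0.0049 5 zmin -0.0527
side 860
  z -0.078 x -0.0112 0.0137 y -0.0049 0.0093 96 zmin -0.0747
  z -0.066 x -0.0113 0.0136 y -0.0039 0.0098 164 zmin -0.066
  z -0.054 x -0.0109 0.0137 y -0.0034 0.0098 157 zmin -0.0539
  z -0.042 x -0.0113 0.0138 y -0.0048 0.0101 179 zmin -0.042
  z -0.03 x -0.0112 0.0136 y -0.0032 0.0105 183 zmin -0.0299
  z -0.018 x -0.0111 0.0092 y -0.0044 0.0102 81 zmin -0.018
[0.52504479 0.26543521 0.19406201] [-0.5855859   0.29925902 -0.65136644] 19.9
[0.5273 0.2578 0.1935] [ 0.7 -1.3 -1.1] 20.0
side block z 0.0438 470 cup z 0.0479 slope [ 0.0096 -0.0251] lean 0.0269 n 108 rms 0.00065 ctr [0.5312 0.0196 0.0475] ext [0.0157 0.0331 0.0028]
[0.5279 0.256  0.1934] [ 0.6 -0.6 -1.5]
```

Emit:
{"method": "drive_tool", "body": {
  "rows": [
    {"dx":0,"dy":0,"dz":0.018,"rx":0,"ry":0,"rz":0,"jaw":1},
    {"dx":0,"dy":0,"dz":0.018,"rx":0,"ry":0,"rz":0,"jaw":1},
    {"dx":0,"dy":0,"dz":0.016,"rx":0,"ry":0,"rz":0,"jaw":1},
    {"dx":0,"dy":0,"dz":0.006,"rx":0,"ry":0,"rz":0,"jaw":1},
    {"dx":0,"dy":0,"dz":0.006,"rx":0,"ry":0,"rz":0,"jaw":1},
    {"dx":0,"dy":0,"dz":0.006,"rx":0,"ry":0,"rz":0,"jaw":1},
    {"dx":0,"dy":0,"dz":0.006,"rx":0,"ry":0,"rz":0,"jaw":1},
    {"dx":0,"dy":0,"dz":0.006,"rx":0,"ry":0,"rz":0,"jaw":1},
    {"dx":0,"dy":0,"dz":0.006,"rx":0,"ry":0,"rz":0,"jaw":1},
    {"dx":0,"dy":0,"dz":0.006,"rx":0,"ry":0,"rz":0,"jaw":1}
  ]
}}

```text
clock: 21.05
ee_pos: [0.5281, 0.2574, 0.0993]
tool_rot: [180.0, 0.0, -180.0]
force: [0.1, 0.0, -1.7]
finger_gap: 0.0238
```

Sliding in freely (no side force). Lower the last bit.

Emit:
{"method": "drive_tool", "body": {
  "rows": [
    {"dx":0,"dy":0,"dz":0.002,"rx":0,"ry":0,"rz":0,"jaw":1},
    {"dx":0,"dy":0,"dz":0.001,"rx":0,"ry":0,"rz":0,"jaw":1},
    {"dx":0,"dy":0,"dz":0.001,"rx":0,"ry":0,"rz":0,"jaw":1},
    {"dx":0,"dy":0,"dz":0.001,"rx":0,"ry":0,"rz":0,"jaw":1},
    {"dx":0,"dy":0,"dz":0,"rx":0,"ry":0,"rz":0,"jaw":1},
    {"dx":0,"dy":0,"dz":0,"rx":0,"ry":0,"rz":0,"jaw":1},
    {"dx":0,"dy":0,"dz":0,"rx":0,"ry":0,"rz":0,"jaw":1},
    {"dx":0,"dy":0,"dz":0,"rx":0,"ry":0,"rz":0,"jaw":1},
    {"dx":0,"dy":0,"dz":0,"rx":0,"ry":0,"rz":0,"jaw":1},
    {"dx":0,"dy":0,"dz":0,"rx":0,"ry":0,"rz":0,"jaw":1}
  ]
}}

```text
clock: 22.05
ee_pos: [0.528, 0.2574, 0.0947]
tool_rot: [180.0, 0.0, -180.0]
force: [-0.2, 0.2, -1.8]
finger_gap: 0.024
```

Emit:
{"method": "drive_tool", "body": {
  "rows": [
    {"dx":0,"dy":0,"dz":0.001,"rx":0,"ry":0,"rz":0,"jaw":1},
    {"dx":0,"dy":0,"dz":0.001,"rx":0,"ry":0,"rz":0,"jaw":1},
    {"dx":0,"dy":0,"dz":0,"rx":0,"ry":0,"rz":0,"jaw":1},
    {"dx":0,"dy":0,"dz":0,"rx":0,"ry":0,"rz":0,"jaw":0.3},
    {"dx":0,"dy":0,"dz":0,"rx":0,"ry":0,"rz":0,"jaw":0},
    {"dx":0,"dy":0,"dz":0,"rx":0,"ry":0,"rz":0,"jaw":-0.5},
    {"dx":0,"dy":0,"dz":0,"rx":0,"ry":0,"rz":0,"jaw":-1},
    {"dx":0,"dy":0,"dz":0,"rx":0,"ry":0,"rz":0,"jaw":-1},
    {"dx":0,"dy":0,"dz":0,"rx":0,"ry":0,"rz":0,"jaw":-1},
    {"dx":0,"dy":0,"dz":0,"rx":0,"ry":0,"rz":0,"jaw":-1}
  ]
}}

```text
clock: 23.05
ee_pos: [0.528, 0.2573, 0.0927]
tool_rot: [180.0, 0.0, -180.0]
force: [0.4, 0.1, -0.3]
finger_gap: 0.085
```

Open; raise and move clear toward +y / −x.

Emit:
{"method": "drive_tool", "body": {
  "rows": [
    {"dx":0,"dy":0,"dz":-0.02,"rx":0,"ry":0,"rz":0,"jaw":-1},
    {"dx":0,"dy":0,"dz":-0.03,"rx":0,"ry":0,"rz":0,"jaw":-1},
    {"dx":0,"dy":0,"dz":-0.04,"rx":0,"ry":0,"rz":0,"jaw":-1},
    {"dx":0,"dy":0,"dz":-0.04,"rx":0,"ry":0,"rz":0,"jaw":-1},
    {"dx":0.03,"dy":0.035,"dz":0,"rx":0,"ry":0,"rz":0,"jaw":-1},
    {"dx":0.03,"dy":0.035,"dz":0,"rx":0,"ry":0,"rz":0,"jaw":-1},
    {"dx":0.03,"dy":0.035,"dz":0,"rx":0,"ry":0,"rz":0,"jaw":-1},
    {"dx":0.03,"dy":0.035,"dz":0,"rx":0,"ry":0,"rz":0,"jaw":-1},
    {"dx":0.03,"dy":0.035,"dz":0,"rx":0,"ry":0,"rz":0,"jaw":-1},
    {"dx":0.03,"dy":0.035,"dz":0,"rx":0,"ry":0,"rz":0,"jaw":-1}
  ]
}}

```text
clock: 24.05
ee_pos: [0.3466, 0.4685, 0.2228]
tool_rot: [180.0, 0.0, 180.0]
force: [0.7, 0.5, -0.4]
finger_gap: 0.0853
```

```bash
python3 - <<'E'
from fit import *
print(state()["ee_pos"],state()["clock"]); o=[]
for n in("top","side"):
    im,d,m=cam(n); o.append(im[130:480,120:520]); P=pts(d,m).reshape(-1,3)
    c=(.555,.0095) if n=="top" else (.5565,.012)
    try: cup(n,d,m,c)
    except Exception as e: print(n,e)
    Q=P[(abs(P[:,:2]-(.528,.257)).max(1)<.03)&(P[:,2]>.06)&(P[:,2]<.16)]
    if len(Q): print(n,"drift",len(Q),Q.min(0).round(4),Q.max(0).round(4))
cv2.imwrite("pics/end.png",np.hstack(o))
E
```

```text
[0.3466178  0.46848381 0.22281014] 24.05
top block z 0.0451 1587 cup z 0.0489 slope [-0.0008 -0.0069] lean 0.007 n 737 rms 0.00132 ctr [0.5551 0.0094 0.0489] ext [0.0726 0.0728 0.0056]
top drift 368 [0.5142 0.2411 0.0603] [0.5398 0.2666 0.1332]
side block z 0.0437 1476 cup z 0.0475 slope [-0.0011 -0.0008] lean 0.0013 n 612 rms 0.00066 ctr [0.5562 0.0129 0.0475] ext [0.0661 0.0682 0.0027]
side drift 1136 [0.5151 0.247  0.06  ] [0.5405 0.2707 0.1313]
```

View pics/end.png

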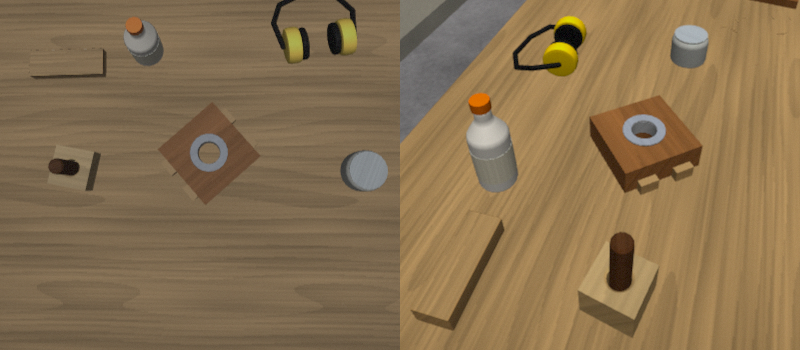

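The picture shows the cup flat on the block (about 643,130 in the side half) and the drift upright in its stand (620,262). The bystanders are where they were, so I'm handing in.

```bash
python3 -c "
from station import manip; print(manip.job_done())"
```

```text
the job is handed in; nothing more can be done
None
```

The cup is home in the bore, the drift is back upright in its stand, and the job was handed in at about 24 s of the 72 s allowed.

- **Driving the cup:** I took the drift from its stand and drove the cup down with nine gentle pushes, each on whichever side of the rim was high. The measured lean after each push never passed about 0.042 rad.
- **Bedding:** I pressed at about 20 N on one side of the rim, then about 19 N on the opposite side. The highest force reading was 20.6 N, at the end of calls or in the checks between them; forces within a call were not reported.
- **Last checks on the cup:** The upper face is 3.8 mm above the wood, which is 4 mm nominal. The lean is 0.001 rad from the side camera and 0.007 rad from the noisier top camera.
- **Last checks on the drift and bench:** The drift is upright, with its top at the height it started from. The gripper is open and clear, and the bystanders look unmoved in both cameras.
- **Disagreements:**
  - While I pressed on one side, the side camera read a lean of up to 0.017 rad towards the push. It was gone after the second push, once the drift was off the cup.
  - One earlier reading of 0.027 rad came from a view mostly blocked by the arm, so I ignored it.

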